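# Gauge two drain-filter caps and reject the bad one

## Robot

A 6-joint arm with a two-finger parallel gripper is mounted at the origin on a cart in front of the work surface, level with it; the furniture and walls round the work are solid. World frame = base frame: x ahead of the robot, y to its left, z up, the work surface at z = 0. Lengths are in mm, angles in rad, forces in N, time in s.
With the tool pointing down it reaches from about 325 to 775 mm from the base axis. Payload 5.5 kg.
Tool frame: the origin (TCP) lies at the very end of the fingers, on their centre line; the grasp point (between the pads) lies 19 mm behind it; z points along the fingers, y is the line along which they close (so a half turn about z gives the same grasp; the last joint's range is limited). The gripper opens to 88 mm and grips with 3 to 60 N. Pads are 20 mm wide; open, the fingers measure 115 mm over their backs; the gripper's body (75 mm by 178 mm) begins 61 mm behind the grasp point.
Start: joints at [1.278, 0.091, 1.231, -0, 1.82, -0.057], TCP at [140.176, 583.41, 222.631] pointing down, gripper open.
Joint ranges: [-2.87, 2.87], [-0.86, 2.18], [0.17, 2.46], [-1.51, 4.65], [0.06, 2.69], [-2.65, 2.65]. Speed limits (rad/s): [2.57, 2.57, 3.01, 3.14, 3.14, 3.14].

## Interface

Orientations are given as a unit quaternion [w, x, y, z].
In Python, from station import * gives the robot as it stands.
- The arm moves only by the tool apply_moves, never from a script. Its argument "rows" is a list of rows, each a list of 3 entries, a list of its own where there are three numbers: the closure, from 0 (fully open) to 1 (shut), then the shift along the tool's x, y, z in mm, then the turn about the tool's z in degrees. A call has 1 to 12 rows; each row shifts and turns the commanded pose from where the row before left it, along the tool's axes as they then stand; what a row does not reach is not made up. A row lasts 1/10 s, in which the tool goes at most 50 mm and 8.59 degrees, less where a joint would pass 70% of its speed; a pose out of reach is approached as far as the arm can. A call with a gripper value outside its range is refused whole. The fingers move at their own pace and stop on an object; the grip force is fixed at half the most. Time passes only in rows, so rows that do not move let the fingers close. It gives the time, the measured TCP pose, the force, the opening and the grip force at its end, in the units of the state.
- sense(): the state, without advancing time (a new reading comes with each control period).
- read_camera(name): name is "scene" or "top"; returns the picture (420x560x3 uint8, red, green, blue); there is no depth.
- calibration(name): a dict with "intrinsics" (3x3 intrinsics, pixels), "rvec" (rotation vector, rad) and "tvec" (3), from world to camera coordinates, as OpenCV has them. Camera axes: x right, y down, z forward; pixel columns grow to the right and rows downward; lengths in mm; the calibration is good to about 2 mm. A picture is of the moment at which its call begins. calibration takes no time and is no camera call.
- hand_in(): hands the job in; it is judged then, once.
The state is a dict: "time_s": time; "joint_pos": joint angles; "joint_vel": joint speeds; "joint_efforts": joint torques, N m; "eef_pos": TCP position; "ee_rot": TCP orientation; "force": force on the tool from outside, world axes, zero at the start; "wrist_torque": the same for the moment, N m; "opening": opening from 0.0 (shut) to 1.0 (fully open); "grasp_force": force on a finger pad.
Only numpy, scipy, OpenCV 4.12 (cv2) and the standard library are available. Lean on these libraries where they do the work, as an engineer would, in place of code of your own. Each camera call takes 0.05 s, during which the arm holds its last target. There are 200 camera calls.

## Task

One of the two grey washing-machine filter caps has the wrong seal inside and binds before it is fully screwed down; you can only tell by trying them on the thread gauge bolted to the worktop. Find the good cap and leave it on the gauge, screwed fully home with its rim down on the collar, and stand the bad one upright in the white tray. Screw gently by feel (clockwise goes down), stop turning when the cap sinks no further, never force or ram it against the gauge, and do not knock over or shift the dropper bottle and the teaspoon.

Things in the scene. Friction and masses are not known exactly. Their poses are not given: they have to be found in the camera images.
- cap_a: one of two outwardly identical grey plastic screw caps, standing on the worktop, skirt down. Origin: centre of the skirt's lower rim; z up. Ribbed round skirt 53 mm across, top face 27 mm above the rim. Bore 41 mm, flared to 47 at the rim; two thread lugs inside at the cap's +x and -x (a half turn makes no difference) leave 31 mm, 2.5 to 7.5 mm above the rim. About 60 g.
- cap_a_bar (a point): middle of the cap's straight grip bar, 38 mm above the rim, axes as the cap. The bar is 44 mm long (x), 14 mm thick (y), and stands 23 mm up from the top face. A loose rubber sealing disc is captive high inside the cap; in one of the two caps (either; it cannot be seen) it is too thick.
- cap_b: the other of two outwardly identical grey plastic screw caps, standing on the worktop, skirt down. Origin: centre of the skirt's lower rim; z up. Ribbed round skirt 53 mm across, top face 27 mm above the rim. Bore 41 mm, flared to 47 at the rim; two thread lugs inside at the cap's +x and -x (a half turn makes no difference) leave 31 mm, 2.5 to 7.5 mm above the rim. About 60 g.
- cap_b_bar (a point): middle of the cap's straight grip bar, 38 mm above the rim, axes as the cap. The bar is 44 mm long (x), 14 mm thick (y), and stands 23 mm up from the top face. A loose rubber sealing disc is captive high inside the cap; in one of the two caps (either; it cannot be seen) it is too thick.
- gauge: fixed thread gauge: grey plate 110 x 66 x 14 mm (long side along its x) with four screw heads, and a black index line at each end of its x axis; in the middle a steel collar 60 mm across, upper face 24 mm above the worktop, and on it an upright steel stud with a coarse two-start right-hand thread. Origin: underside centre; z up. It cannot move.
- collar (a point): centre of the collar's upper face, on the stud's axis, axes as the gauge. Home: the rim on the collar with the cap's bar along the gauge's x, give or take 0.3 rad. The lugs pass under the thread only by turning clockwise seen from above (yaw decreasing). The bad cap starts like the good one but stops with its rim 3 to 4 mm up. Stop when it sinks no more: some 0.5 rad further the threads bind hard.
- stud_top (a point): top centre of the stud, 18.5 mm above the collar. Core 28 mm, coned at the top; thread 38 mm across, radial clearance 1.5 mm, axial play 2 mm, lead 24 mm a turn. Start: lower the cap with its bar at yaw +1.7 (1.5 to 2.2) from the gauge's x: the lugs rest on the thread, rim 6 mm above the collar; 1.5 to 1.9 rad clockwise, pressed with 5 N, takes a good cap home. Off: turn back and lift.
- tray: fixed open white plastic tray, 150 (its x) x 120 (y) mm outside, walls 26 mm high and 3 mm thick. Origin: underside centre.
- tray_floor (a point): centre of the tray's inner floor, 3 mm above the worktop.
- dropper_bottle: small dropper bottle standing upright near the caps, 34 mm in diameter, 102 mm tall; bystander. Origin: underside centre.
- teaspoon: steel teaspoon lying on the worktop, 131 mm long (its x), 28 mm wide; bystander. Origin: underside centre.

How it is judged:
By the outcome, as a careful person would: the job done as asked, in the order asked, and still so for the second after the job is handed in, with the robot touching nothing.
It also fails if it takes over 72 s, if anything falls off the work surface, if the arm or the gripper's body presses on something with over 40 N, if the wrist force passes 120 N, or if a joint passes its speed limit or range.

## Working session

There is one attempt and no reset: what is moved stays moved. The work goes in short steps, Python scripts to look and compute and a tool call to move; the robot and the scene stay as the last step left them, time stands still between calls to the robot, and variables do not carry over. Pictures are saved under pics/ and viewed, at most 10 in all, crops included, and the job is handed in when it is done.

Besides the shell and the picture viewer there is one more tool, called after "Request:" in YAML: its name, and indented under it one key for each argument. apply_moves: Moves the arm, as the interface text tells. Its arguments: {"type":"object","properties":{"rows":{"type":"array","items":{"type":"array"}}},"required":["rows"]}

```bash
mkdir -p pics; cat > h.py <<'E'
from station import *
import numpy as np, cv2
def snap(n,f):
    im=read_camera(n); cv2.imwrite('pics/'+f,cv2.cvtColor(im,cv2.COLOR_RGB2BGR)); return im
def cast(n,px,z):
    c=calibration(n);K=np.array(c["intrinsics"],float);R=cv2.Rodrigues(np.array(c["rvec"],float))[0];t=np.array(c["tvec"],float).ravel()
    p=np.atleast_2d(np.array(px,float)); d=(R.T@np.linalg.inv(K)@np.c_[p,np.ones(len(p))].T).T; o=-R.T@t
    return o+d*((z-o[2])/d[:,2])[:,None]
def proj(n,X):
    c=calibration(n);return cv2.projectPoints(np.atleast_2d(np.array(X,float)),np.array(c["rvec"],float),np.array(c["tvec"],float),np.array(c["intrinsics"],float),None)[0][:,0]
E
python3 - <<'E'
from h import *
a=snap("scene","s1.png");b=snap("top","t1.png")
cv2.imwrite("pics/both.png",cv2.cvtColor(cv2.resize(np.vstack([a,b]),(448,600)) if 0 else b,cv2.COLOR_RGB2BGR))
s=sense();print(s)
for n in("scene","top"):
    c=calibration(n);R=cv2.Rodrigues(np.array(c["rvec"],float))[0];print(n,-R.T@np.array(c["tvec"],float).ravel())
E
```

```text
{'time_s': 0.1, 'joint_pos': array([ 1.27830665e+00,  9.17824694e-02,  1.23173205e+00, -3.09636660e-05,
        1.81977471e+00, -5.66763810e-02]), 'joint_vel': array([ 1.03963275e-03, -1.64720480e-03, -2.89142552e-03, -8.27708612e-04,
        2.75404296e-04,  9.90292904e-05]), 'joint_efforts': array([ 1.91655206e-03, -4.47856557e+01, -4.07572210e+01,  6.98833843e-02,
        2.83642800e-02, -1.29964301e-04]), 'eef_pos': array([140.10647302, 583.15614045, 221.6394645 ]), 'ee_rot': array([-1.32566011e-04,  1.17637383e-01,  9.93056255e-01, -8.38000204e-04]), 'force': array([-0.12307927,  0.06696769, -0.18405042]), 'wrist_torque': array([-0.0314238 , -0.01791596,  0.01219293]), 'grasp_force': 0.0, 'opening': 0.9976236403148508}
scene [ -56.58689017 -303.70321985  669.16191881]
top [426.79917961 -46.13440782 910.91089   ]
```

View pics/s1.png

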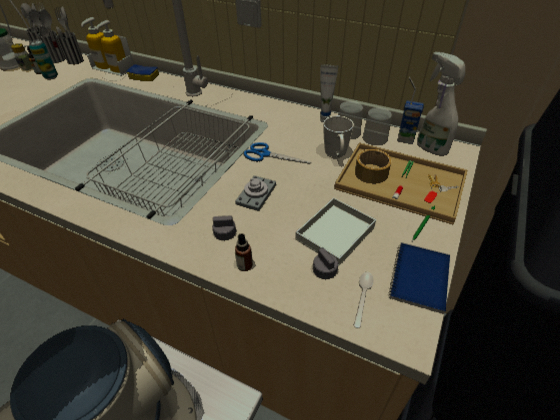

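View pics/t1.png

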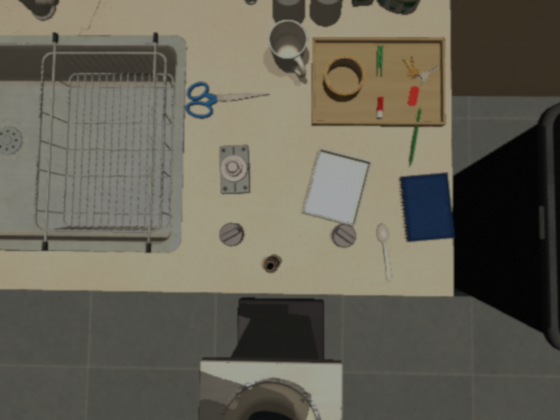

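The scene and top views show the caps at top-view pixels (231,234) and (344,236), the gauge at (235,169), the tray at (336,187), the bottle at (271,264) and the spoon at (385,250). I'll enlarge the caps and gauge to get the bar angles.

```bash
python3 - <<'E'
from h import *
im=cv2.imread("pics/t1.png")
def crop(x,y,w=32,k=6): 
    return cv2.convertScaleAbs(cv2.resize(im[y-w:y+w,x-w:x+w],None,fx=k,fy=k,interpolation=cv2.INTER_CUBIC),alpha=1.8)
a=np.hstack([crop(231,234,20,13)[:,:],crop(344,236,20,13),crop(235,169,32,8)[:512,:512] if 0 else cv2.resize(crop(235,169,28,10),(260*1,260))])
b=np.hstack([cv2.resize(crop(336,187,40,6),(260,260)),cv2.resize(crop(271,264,20,10),(260,260)),cv2.resize(crop(385,250,35,6),(260,260))])
a=np.hstack([crop(231,234,20,13)[:, :260],crop(344,236,20,13)[:, :260],a[:, -260:]])[:, :]
a=cv2.resize(a,(780,260))
cv2.imwrite("pics/c1.png",np.vstack([a,cv2.resize(b,(780,260))]))
print(calibration("top")["intrinsics"])
E
```

```text
Traceback (most recent call last):
ValueError: all the input array dimensions except for the concatenation axis must match exactly, but along dimension 0, the array at index 0 has size 520 and the array at index 2 has size 260
```

```bash
python3 - <<'E'
from h import *
im=cv2.imread("pics/t1.png")
def crop(x,y,w): 
    return cv2.convertScaleAbs(cv2.resize(im[y-w:y+w,x-w:x+w],(260,260),interpolation=cv2.INTER_CUBIC),alpha=1.8)
a=np.hstack([crop(231,234,20),crop(344,236,20),crop(235,169,28)])
b=np.hstack([crop(336,187,40),crop(271,264,20),crop(385,250,35)])
cv2.imwrite("pics/c1.png",np.vstack([a,b]))
E
```

```text
(no output)
```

View pics/c1.png

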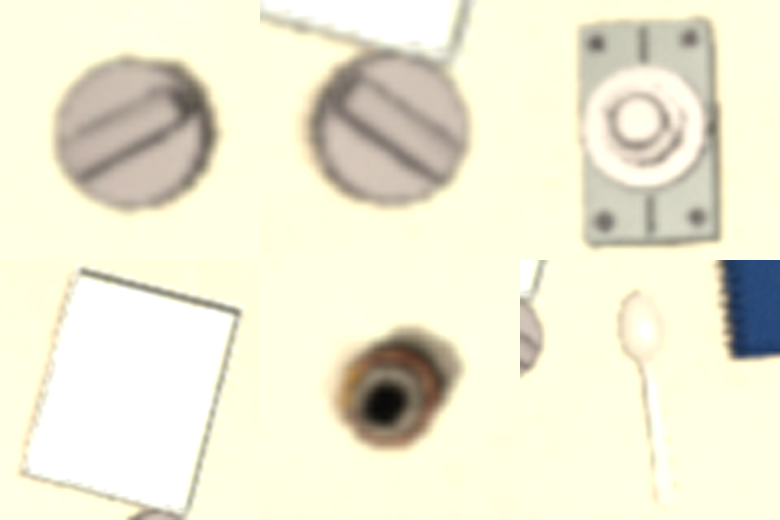

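The crops show the left cap's bar rising to the right at about 28° and the right cap's bar falling to the right at about 37°. The gauge's index lines run nearly along world x, at pixels (233.7,150) and (235,187.3). The right cap is just beside the tray wall.

```bash
python3 - <<'E'
from h import *
im=cv2.imread("pics/t1.png")
K=np.array(calibration("top")["intrinsics"],float);print(K[0,0])
def P(x0,y0,w,pts): s=260/(2*w); return [(x0-w+p[0]/s-.5+.0,y0-w+p[1]/s-.5) for p in pts]
def show(l,pts,z): print(l,np.round(cast("top",pts,z)[:,:2],1).tolist())
g=P(235,169,28,[(124,42),(130,215)]);show("idx",g,14)
show("plate corners",P(235,169,28,[(60,22),(188,18),(198,238),(68,245)]),14)
show("collar",P(235,169,28,[(125,127)]),24);show("stud",P(235,169,28,[(118,120)]),42.5)
show("tray corners",P(336,187,40,[(80,9),(239,52),(186,253),(22,212)]),26)
show("bottle cap",P(271,264,20,[(125,144)]),102)
show("spoon",P(385,250,35,[(118,30),(140,240)]),5)
# cap top discs: hough on upscaled
for n,(x,y),pts in(("L",(231,234),[(72,138),(165,90),(82,180),(198,118)]),("R",(344,236),[(77,75+0),(200,150),(65,100),(182,184)])):
    show(n+" bar",P(x,y,20,pts),50)
    c=cv2.resize(im[y-20:y+20,x-20:x+20],(260,260),interpolation=cv2.INTER_CUBIC)
    r=26.5*K[0,0]/884*6.5
    h=cv2.HoughCircles(cv2.GaussianBlur(c,(9,9),2)[:,:,1],cv2.HOUGH_GRADIENT,1,50,param1=60,param2=10,minRadius=int(r-5),maxRadius=int(r+5))
    print(r,h[0][:2] if h is not None else None)
    if h is not None: show(n+" disc",P(x,y,20,h[0][:1,:2]),27)
# collar hough
x,y,w=235,169,28
c=cv2.resize(im[y-w:y+w,x-w:x+w],(260,260),interpolation=cv2.INTER_CUBIC);r=30*K[0,0]/887*260/56
h=cv2.HoughCircles(cv2.GaussianBlur(c,(9,9),2)[:,:,1],cv2.HOUGH_GRADIENT,1,50,param1=60,param2=10,minRadius=int(r-5),maxRadius=int(r+5));print(r,h)
if h is not None: show("collar",P(x,y,w,h[0][:1,:2]),24)
E
```

```text
399.6523385623869
idx [[624.0, 90.2], [538.7, 85.5]]
plate corners [[633.7, 122.0], [636.2, 59.0], [527.8, 52.1], [523.7, 115.5]]
collar [[580.2, 87.4]]
stud [[580.3, 88.0]]
tray corners [[623.6, -106.5], [594.7, -215.4], [456.6, -179.6], [483.2, -68.0]]
bottle cap [[368.8, -1.8]]
spoon [[462.1, -246.9], [335.7, -259.9]]
L bar [[429.9, 106.1], [446.2, 75.4], [416.0, 102.4], [437.1, 64.3]]
77.87343361693569 [[134.5 130.5  80.3]]
L disc [[432.8, 88.8]]
R bar [[449.6, -138.8], [425.3, -179.3], [441.3, -134.9], [414.1, -173.4]]
77.87343361693569 None
62.757453712083624 [[[121.5 120.5  64.9]]]
collar [[583.4, 89.1]]
```

Request:
apply_moves:
  rows:
    - [0.4,[-33.3,-34.4,7.7],0]
    - [0.4,[-33.3,-34.4,7.7],0]
    - [0.4,[-33.3,-34.4,7.7],0]
    - [0.4,[-33.3,-34.4,7.7],0]
    - [0.4,[-33.3,-34.4,7.7],0]
    - [0.4,[-33.3,-34.4,7.7],0]
    - [0.4,[-33.3,-34.4,7.7],0]
    - [0.4,[-33.3,-34.4,7.7],0]
    - [0.4,[-33.3,-34.4,7.7],0]
    - [0.4,[-33.3,-34.4,7.7],0]
    - [0.4,[-33.3,-34.4,7.7],0]
    - [0.4,[-33.3,-34.4,7.7],0]

```text
time_s: 1.3
eef_pos: [432.7, 86.7, 129.8]
ee_rot: [0.0, 0.118, 0.993, 0.0]
force: [0.8, -0.3, 0.5]
opening: 0.599
grasp_force: 0.0
```

Request:
apply_moves:
  rows:
    - [0.4,[0,0,0],8]
    - [0.4,[0,0,0],8]
    - [0.4,[0,0,0],8]
    - [0.4,[0,0,0],8]
    - [0.4,[0,0,0],8]
    - [0.4,[0,0,0],8]
    - [0.4,[0,0,0],0]

```text
time_s: 2.0
eef_pos: [432.1, 88.6, 129.8]
ee_rot: [-0.0, 0.512, 0.859, -0.0]
force: [-0.4, 0.3, -0.6]
opening: 0.602
grasp_force: 0.0
```

```bash
cat >> h.py <<'E'
from scipy.spatial.transform import Rotation as Ro
def st():
    s=sense();q=s["ee_rot"];R=Ro.from_quat([q[1],q[2],q[3],q[0]]).as_matrix()
    yy=np.degrees(np.arctan2(R[1,1],R[0,1]))
    print("t%.1f"%s["time_s"],"pos",np.round(s["eef_pos"],1),"yawy %.1f"%yy,"tilt",np.round(R[:2,2],4),"F",np.round(s["force"],1),"T",np.round(s["wrist_torque"],2),"op %.3f gf %.0f"%(s["opening"],s["grasp_force"]),"j6 %.2f"%s["joint_pos"][5])
    return s,R,yy
def go(x,y,z,yaw=None):
    s,R,yy=st();d=np.array([x,y,z])-s["eef_pos"];print("tool shift",np.round(R.T@d,1),"turn",None if yaw is None else round(yy-yaw,1))
E
python3 - <<'E'
from h import *
b=snap("top","t2.png")
go(432.3,88,31,28.5)
E
```

```text
t2.0 pos [432.1  88.6 129.9] yawy 28.7 tilt [-0.0006 -0.0001] F [0.1 0.4 0.2] T [-0.06  0.03  0.02] op 0.597 gf 0 j6 -0.38
tool shift [-0.7 -0.1 98.9] turn 0.2
```

Request:
apply_moves:
  rows:
    - [0.4,[0,0,30],0]
    - [0.4,[0,0,30],0]
    - [0.4,[0,0,25],0]
    - [0.4,[0,0,12.5],0]
    - [0.4,[0,0,0],0]
    - [0.4,[0,0,0],0]

```text
time_s: 2.65
eef_pos: [432.7, 88.7, 33.7]
ee_rot: [0.0, 0.511, 0.86, 0.0]
force: [-0.3, -0.1, 0.6]
opening: 0.601
grasp_force: 0.0
```

Request:
apply_moves:
  rows:
    - [1,[0,0,0],0]
    - [1,[0,0,0],0]
    - [1,[0,0,0],0]
    - [1,[0,0,0],0]
    - [1,[0,0,0],0]
    - [1,[0,0,0],0]

```text
time_s: 3.25
eef_pos: [432.4, 88.7, 32.8]
ee_rot: [0.0, 0.511, 0.859, 0.0]
force: [1.2, -0.3, 0.2]
opening: 0.155
grasp_force: 30.0
```

```bash
python3 - <<'E'
from h import *
b=snap("scene","s3.png");snap("top","t3.png")
cv2.imwrite("pics/c3.png",cv2.resize(b[120:300,170:410,::-1],(800,600),interpolation=cv2.INTER_CUBIC))
st()
E
```

```text
t3.4 pos [432.4  88.7  32.8] yawy 28.5 tilt [0.0003 0.    ] F [-0.3  0.4  1.2] T [-0.02 -0.06  0.02] op 0.155 gf 30 j6 -0.37
```

View pics/c3.png

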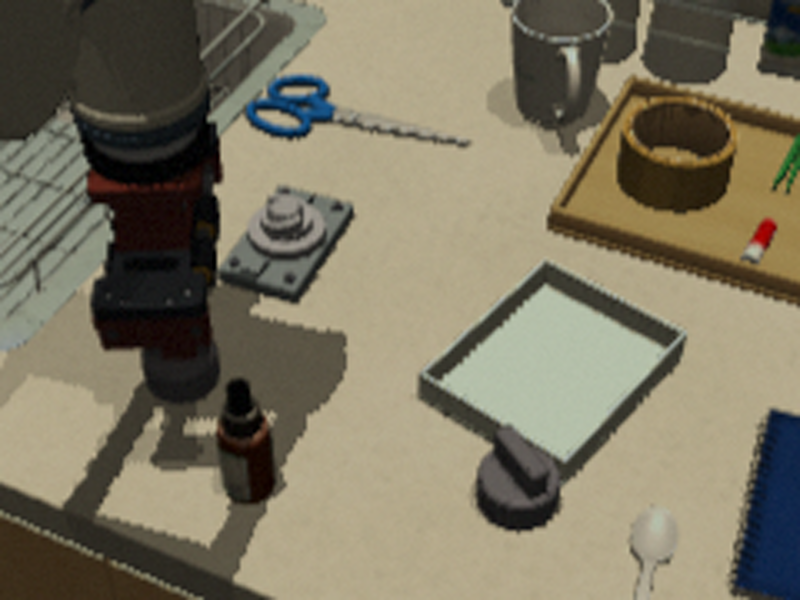

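The opening of 0.155 (13.6 mm) matches the 14 mm bar, so the left cap is gripped. The bottle at (245,440) in the crop is clear of the gripper. Next is a lift and a move over the gauge.

Request:
apply_moves:
  rows:
    - [1,[0,0,-15],0]
    - [1,[0,0,-25],0]
    - [1,[0,0,-25],0]
    - [1,[-12,21.5,0],0]
    - [1,[-18,32.5,0],0]
    - [1,[-18,32.5,0],0]
    - [1,[-15,27,0],0]
    - [1,[-8.7,16,0],0]
    - [1,[0,0,0],6]
    - [1,[0,0,0],6]
    - [1,[0,0,0],5.7]
    - [1,[0,0,0],0]

```text
time_s: 4.55
eef_pos: [580.4, 87.4, 98.4]
ee_rot: [-0.0, 0.638, 0.77, 0.0]
force: [0.2, 0.1, -1.2]
opening: 0.158
grasp_force: 30.0
```

```bash
python3 - <<'E'
from h import *
b=snap("scene","s4.png");snap("top","t4.png")
go(580.4,87.4,68,10.8)
# where the cap rim centre/top and the stud should project, scene view, crop x4 from (205,110)
s=sense();p=s["eef_pos"]
for l,X in(("rim c",p-[0,0,32.8]),("stud",[580.4,87.4,42.5]),("collar",[580.4,87.4,24])):
    q=proj("scene",X)[0];print(l,np.round((q-[215,120])*7.5,0))
cv2.imwrite("pics/c4.png",cv2.resize(b[120:200,215:320,::-1],None,fx=7.5,fy=7.5,interpolation=cv2.INTER_CUBIC))
E
```

```text
t4.7 pos [580.3  87.4  98.3] yawy 10.9 tilt [0.0001 0.    ] F [-0.8 -0.6 -1. ] T [-0.04  0.01 -0.02] op 0.160 gf 30 j6 -0.10
tool shift [-0.   0.  30.3] turn 0.1
rim c [301. 408.]
stud [305. 462.]
collar [308. 504.]
```

View pics/c4.png

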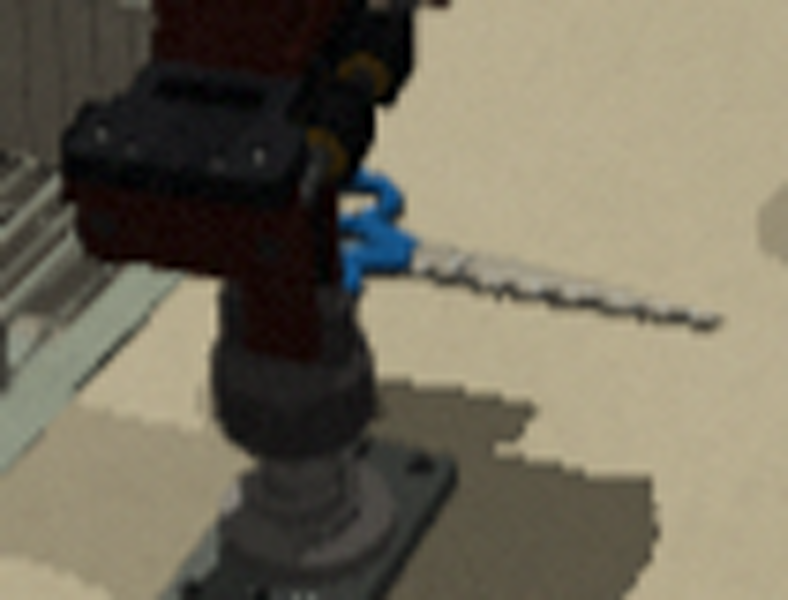

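The picture shows the cap just above the stud. The skirt spans columns 213–377 and the collar 222–395, so the cap may be about 1–2 mm left of the axis. I'll nudge it 0.8 mm and lower it by feel.

Request:
apply_moves:
  rows:
    - [1,[-0.8,0,8],0]
    - [1,[0,0,8],0]
    - [1,[0,0,5],0]
    - [1,[0,0,4],0]
    - [1,[0,0,3],0]
    - [1,[0,0,0],0]

```text
time_s: 5.25
eef_pos: [580.2, 86.6, 69.1]
ee_rot: [-0.0, 0.637, 0.77, -0.0]
force: [-0.7, 0.2, -1.3]
opening: 0.159
grasp_force: 30.0
```

```bash
python3 -c "
from h import *
st()"
```

```text
t5.2 pos [580.2  86.6  69.1] yawy 10.8 tilt [-0.001  -0.0001] F [-0.7  0.2 -1.3] T [-0.1   0.06 -0.01] op 0.159 gf 30 j6 -0.10
```

Request:
apply_moves:
  rows:
    - [1,[0,0,2],0]
    - [1,[0,0,2],0]
    - [1,[0,0,1],0]
    - [1,[0,0,0],0]

```text
time_s: 5.65
eef_pos: [580.4, 86.6, 64.6]
ee_rot: [-0.0, 0.637, 0.77, -0.0]
force: [-0.7, 0.1, -0.2]
opening: 0.161
grasp_force: 30.0
```

```bash
python3 -c "
from h import *
st()"
```

```text
t5.7 pos [580.4  86.6  64.6] yawy 10.8 tilt [-0.0002 -0.    ] F [-0.7  0.1 -0.2] T [-0.11  0.04  0.01] op 0.161 gf 30 j6 -0.10
```

Request:
apply_moves:
  rows:
    - [1,[0,0,1],0]
    - [1,[0,0,1],0]
    - [1,[0,0,0],0]

```text
time_s: 5.95
eef_pos: [580.5, 86.6, 62.8]
ee_rot: [0.0, 0.638, 0.77, 0.0]
force: [0.4, 0.2, 0.2]
opening: 0.158
grasp_force: 30.0
```

```bash
python3 -c "
from h import *
st()"
```

```text
t6.0 pos [580.5  86.6  62.8] yawy 10.8 tilt [0.0002 0.    ] F [0.4 0.2 0.2] T [-0.01  0.03  0.04] op 0.158 gf 30 j6 -0.10
```

Request:
apply_moves:
  rows:
    - [1,[0,0,1],0]
    - [1,[0,0,0],0]

```text
time_s: 6.15
eef_pos: [580.6, 86.6, 62.4]
ee_rot: [0.0, 0.637, 0.77, 0.0]
force: [-1.8, -0.1, 3.3]
opening: 0.159
grasp_force: 30.0
```

```bash
python3 -c "
from h import *
st()"
```

```text
t6.2 pos [580.6  86.6  62.4] yawy 10.8 tilt [0.0007 0.    ] F [-1.8 -0.1  3.3] T [-0.05  0.31  0.03] op 0.159 gf 30 j6 -0.10
```

Request:
apply_moves:
  rows:
    - [1,[0,0,0.5],6]
    - [1,[0,0,0.4],6]
    - [1,[0,0,0.4],6]
    - [1,[0,0,0.4],6]
    - [1,[0,0,0.4],6]
    - [1,[0,0,0.4],6]
    - [1,[0,0,0],0]

```text
time_s: 6.85
eef_pos: [581.1, 86.7, 60.1]
ee_rot: [0.0, 0.845, 0.535, 0.001]
force: [0.6, -0.1, 3.7]
opening: 0.157
grasp_force: 30.0
```

```bash
python3 -c "
from h import *
st()"
```

```text
t6.8 pos [581.1  86.7  60.1] yawy -25.3 tilt [0.0019 0.0001] F [ 0.6 -0.1  3.7] T [-0.16  0.01 -0.01] op 0.157 gf 30 j6 0.53
```

Request:
apply_moves:
  rows:
    - [1,[0,0,0.4],5]
    - [1,[0,0,0.4],5]
    - [1,[0,0,0.3],5]
    - [1,[0,0,0],0]

```text
time_s: 7.25
eef_pos: [580.7, 86.6, 59.0]
ee_rot: [0.0, 0.907, 0.422, 0.0]
force: [-1.2, -0.8, 5.6]
opening: 0.153
grasp_force: 30.0
```

```bash
python3 -c "
from h import *
st()"
```

```text
t7.2 pos [580.7  86.6  59. ] yawy -40.1 tilt [ 0.0009 -0.0001] F [-1.2 -0.8  5.6] T [-0.26  0.35  0.03] op 0.153 gf 30 j6 0.79
```

Request:
apply_moves:
  rows:
    - [1,[0,0,0.4],5]
    - [1,[0,0,0.3],5]
    - [1,[0,0,0.3],5]
    - [1,[0,0,0],0]

```text
time_s: 7.65
eef_pos: [580.3, 86.7, 57.9]
ee_rot: [-0.0, 0.954, 0.3, -0.0]
force: [-3.4, -0.4, 6.6]
opening: 0.155
grasp_force: 30.0
```

```bash
python3 -c "
from h import *
st()"
```

```text
t7.7 pos [580.3  86.7  57.9] yawy -55.1 tilt [-0.      0.0001] F [-3.4 -0.4  6.6] T [-0.23  0.7  -0.07] op 0.155 gf 30 j6 1.05
```

Request:
apply_moves:
  rows:
    - [1,[0,0,0.3],5]
    - [1,[0,0,0.3],5]
    - [1,[0,0,0.3],5]
    - [1,[0,0,0],0]

```text
time_s: 8.05
eef_pos: [579.9, 87.1, 56.9]
ee_rot: [-0.0, 0.985, 0.173, -0.0]
force: [-2.7, 0.6, 6.8]
opening: 0.158
grasp_force: 30.0
```

```bash
python3 -c "
from h import *
st()"
```

```text
t8.1 pos [579.9  87.1  56.9] yawy -70.1 tilt [-0.001   0.0008] F [-2.7  0.6  6.8] T [ 0.08  0.96 -0.03] op 0.158 gf 30 j6 1.31
```

Request:
apply_moves:
  rows:
    - [1,[0,0,0.3],4]
    - [1,[0,0,0.3],4]
    - [1,[0,0,0.2],4]
    - [1,[0,0,0],0]

```text
time_s: 8.45
eef_pos: [580.0, 87.4, 56.4]
ee_rot: [-0.001, 0.998, 0.069, -0.0]
force: [-4.6, 0.9, 8.2]
opening: 0.157
grasp_force: 30.0
```

```bash
python3 -c "
from h import *
st()"
```

```text
t8.4 pos [580.   87.4  56.4] yawy -82.0 tilt [-0.0006  0.0013] F [-4.6  0.9  8.2] T [ 0.2   0.88 -0.09] op 0.157 gf 30 j6 1.52
```

Request:
apply_moves:
  rows:
    - [1,[0,0,0.2],3]
    - [1,[0,0,0.2],2]
    - [1,[0,0,0],0]

```text
time_s: 8.75
eef_pos: [580.1, 87.5, 56.4]
ee_rot: [-0.001, 1.0, 0.027, -0.0]
force: [-4.7, 2.0, 8.9]
opening: 0.156
grasp_force: 30.0
```

```bash
python3 - <<'E'
from h import *
st();b=snap("scene","s5.png")
cv2.imwrite("pics/c5.png",cv2.resize(b[140:220,215:320,::-1],None,fx=7.5,fy=7.5,interpolation=cv2.INTER_CUBIC))
E
```

```text
t8.8 pos [580.1  87.5  56.4] yawy -87.0 tilt [-0.0003  0.0015] F [-4.7  2.   8.9] T [ 0.38  0.96 -0.08] op 0.156 gf 30 j6 1.61
```

View pics/c5.png

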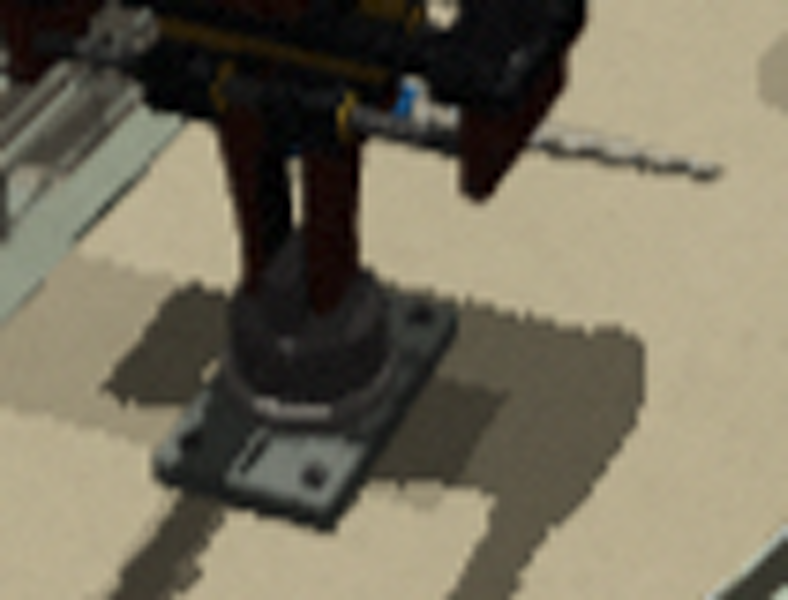

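The cap sits down on the collar (rim at crop row ~400), with only a thin bright lip of collar visible below. It has stopped sinking at 56.4 mm and the bar lies along the gauge's x, so the left cap is the good one. I'll release it and go to the right cap.

Request:
apply_moves:
  rows:
    - [1,[0,0,-0.8],0]
    - [0.4,[0,0,0],0]
    - [0.4,[0,0,0],0]
    - [0.4,[0,0,0],0]
    - [0.4,[0,0,-10],0]
    - [0.4,[0,0,-30],0]
    - [0.4,[0,0,-33],0]
    - [0.4,[0,0,0],-8]
    - [0.4,[0,0,0],-8]
    - [0.4,[0,0,0],-8]
    - [0.4,[0,0,0],-8]
    - [0.4,[0,0,0],-8]

```text
time_s: 10.0
eef_pos: [580.6, 86.6, 129.6]
ee_rot: [0.0, 0.93, 0.368, 0.0]
force: [-0.1, -0.4, -0.6]
opening: 0.601
grasp_force: 0.0
```

```bash
python3 - <<'E'
from h import *
go(432.5,-156.5,110,-33)
E
```

```text
t10.0 pos [580.6  86.6 129.6] yawy -46.9 tilt [ 0.0006 -0.    ] F [-0.1 -0.4 -0.6] T [-0.05  0.11  0.  ] op 0.601 gf 0 j6 0.91
tool shift [-274.3   76.1   19.5] turn -13.9
```

Request:
apply_moves:
  rows:
    - [0.4,[-39.2,10.9,2.8],0]
    - [0.4,[-39.2,10.9,2.8],0]
    - [0.4,[-39.2,10.9,2.8],0]
    - [0.4,[-39.2,10.9,2.8],0]
    - [0.4,[-39.2,10.9,2.8],0]
    - [0.4,[-39.2,10.9,2.8],0]
    - [0.4,[-39.2,10.9,2.8],0]
    - [0.4,[0,0,0],-5]
    - [0.4,[0,0,0],-5]
    - [0.4,[0,0,0],-3]
    - [0.4,[0,0,0],0]

```text
time_s: 11.1
eef_pos: [431.0, -156.0, 110.0]
ee_rot: [0.0, 0.884, 0.468, 0.0]
force: [-1.1, 0.0, 0.4]
opening: 0.6
grasp_force: 0.0
```

```bash
python3 - <<'E'
from h import *
go(432.5,-156.5,32.5,-33)
b=snap("top","t6.png");s=snap("scene","s6.png")
a=cv2.resize(b[130:200,205:265,::-1],(390,455),interpolation=cv2.INTER_CUBIC)
c=cv2.resize(s[160:215,225:290,::-1],(390,330),interpolation=cv2.INTER_CUBIC)
o=np.zeros((455,780,3),np.uint8);o[:,:390]=a;o[:330,390:]=c
cv2.imwrite("pics/c6.png",cv2.convertScaleAbs(o,alpha=1.6))
E
```

```text
t11.1 pos [ 431. -156.  110.] yawy -34.2 tilt [ 0.0008 -0.0004] F [-1.1  0.   0.4] T [-0.09  0.15 -0.06] op 0.600 gf 0 j6 0.18
tool shift [ 0.5  1.5 77.5] turn -1.2
```

View pics/c6.png

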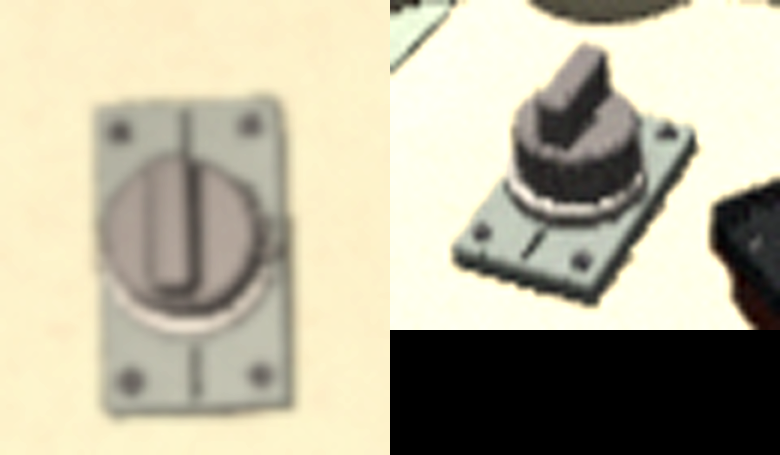

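The released cap sits squarely on the collar, with its bar along the index lines, seen at (170,240) in the top crop. Now I'll grasp the right cap.

Request:
apply_moves:
  rows:
    - [0.4,[0.5,1.5,20],-1.2]
    - [0.4,[0,0,25],0]
    - [0.4,[0,0,20],0]
    - [0.4,[0,0,12],0]
    - [0.4,[0,0,0],0]
    - [1,[0,0,0],0]
    - [1,[0,0,0],0]
    - [1,[0,0,0],0]
    - [1,[0,0,0],0]
    - [1,[0,0,0],0]
    - [1,[0,0,0],0]

```text
time_s: 12.3
eef_pos: [432.6, -156.2, 32.4]
ee_rot: [0.0, 0.879, 0.477, 0.0]
force: [0.7, -1.1, 0.1]
opening: 0.158
grasp_force: 30.0
```

```bash
python3 - <<'E'
from h import *
go(539.5,-142,120)
E
```

```text
t12.3 pos [ 432.6 -156.2   32.4] yawy -33.0 tilt [ 0.0004 -0.0002] F [ 0.7 -1.1  0.1] T [-0.12 -0.04 -0.03] op 0.158 gf 30 j6 0.16
tool shift [ 70.2  81.9 -87.5] turn None
```

Request:
apply_moves:
  rows:
    - [1,[0,0,-20],0]
    - [1,[0,0,-30],0]
    - [1,[12,14,0],0]
    - [1,[23,27,0],0]
    - [1,[23,27,0],0]
    - [1,[12.2,13.9,0],0]
    - [1,[0,0,0],0]
    - [1,[0,0,20],0]
    - [1,[0,0,15],0]
    - [1,[0,0,8],0]
    - [1,[0,0,3],0]
    - [1,[0,0,0],0]

```text
time_s: 13.5
eef_pos: [538.9, -142.0, 36.2]
ee_rot: [-0.0, 0.879, 0.477, -0.0]
force: [0.4, 0.2, -0.7]
opening: 0.156
grasp_force: 30.0
```

```bash
python3 -c "
from h import *
st()"
```

```text
t13.5 pos [ 538.9 -142.    36.2] yawy -33.0 tilt [-0.0004  0.0001] F [ 0.4  0.2 -0.7] T [-0.04  0.05  0.02] op 0.156 gf 30 j6 0.26
```

Request:
apply_moves:
  rows:
    - [1,[0,0,0.7],0]
    - [0.4,[0,0,0],0]
    - [0.4,[0,0,0],0]
    - [0.4,[0,0,0],0]
    - [0.4,[0,0,-10],0]
    - [0.4,[0,0,-30],0]
    - [0.4,[0,0,-40],0]
    - [0.4,[-15,0,-40],0]
    - [0.4,[-40,0,-20],0]
    - [0.4,[-45,0,0],0]
    - [0.4,[-40,0,0],0]
    - [0.4,[0,0,0],0]

```text
time_s: 14.7
eef_pos: [461.0, -262.8, 176.9]
ee_rot: [0.001, 0.88, 0.475, -0.0]
force: [0.5, 0.1, -0.3]
opening: 0.602
grasp_force: 0.0
```

```bash
python3 - <<'E'
from h import *
st();b=snap("scene","s7.png")
cv2.imwrite("pics/c7.png",cv2.resize(b[150:340,200:420,::-1],(695,600),interpolation=cv2.INTER_CUBIC))
E
```

```text
t14.7 pos [ 461.  -262.8  176.9] yawy -33.3 tilt [ 0.0005 -0.0024] F [ 0.5  0.1 -0.3] T [-0.09  0.11 -0.02] op 0.602 gf 0 j6 -0.00
```

View pics/c7.png

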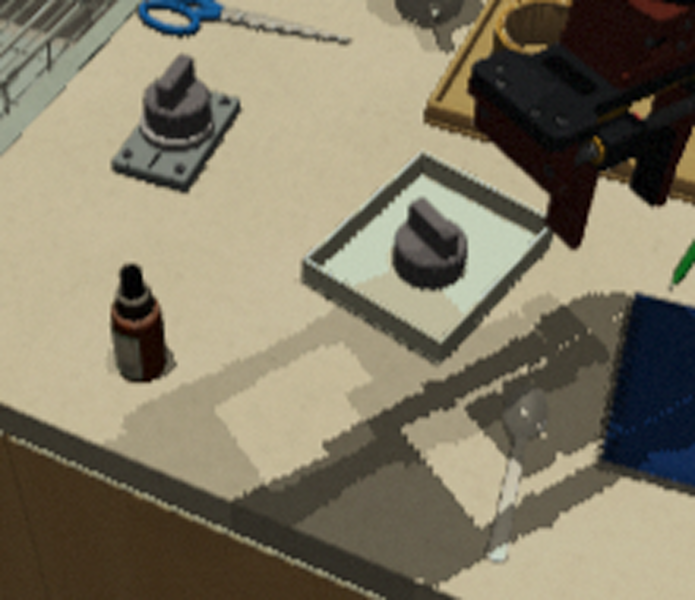

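The good cap is home on the gauge at (178,105) and the bad cap stands upright in the tray at (430,245). The bottle and spoon have not moved, and the robot is clear of everything.

```bash
python3 -c "
from station import *
print(hand_in())"
```

```text
the job is handed in; nothing more can be done
None
```

The left cap screwed fully home on the gauge, so it is the good one and is still on there; the right cap, taken as bad by elimination and not tried on the gauge, stands upright in the tray, and the job is handed in at about 15 s on the robot's clock.

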